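# Show the helper which ring goes on the rolling pin

### The job

The rolling pin in the wooden rest still lacks the ring and screw cap at its bare end: show the helper what to fit, in fitting order. Point from above, holding the fingertips about 2 cm over it for 2 seconds, first at the middle of the loose ring that is the same size as the one already fitted, then at the bare threaded end of the pin, then at the loose screw cap, and raise the hand at least 15 cm above the counter after each. Touch and move nothing, and do not point at the other two rings or the fitted end.

Things in the scene. Friction and masses are not known exactly. Their poses are not given: they have to be found in the camera images.
- rest: wooden rolling-pin rest standing fixed on the counter: base board 80 x 260 x 12 with two pairs of vee blocks up to 49 high; origin at the centre of its underside, its y axis along the pin
- pin: beech rolling pin lying level in the rest, its axis 50 above the counter: wooden roller 48 in diameter and 340 long (top 74 above the counter). Origin at the middle of the roller on its axis; y axis along the pin, pointing to the bare end; z up. The other end (-y) carries a fitted 68 ring (top 84 above the counter) and a ribbed screw cap
- bare_end (a point): the bare end of the pin: a threaded steel stub 23 in diameter that sticks out 36 beyond the roller's end face, with no ring or cap on it. The point is on the pin's axis in the middle of the stub, 18 beyond the roller's end face; the stub's top is 11.5 above this point (62 above the counter)
- fitted_end (a point): middle of the thickness ring already fitted at the other end of the pin (68 in diameter, 14 thick), on the pin's axis; its screw cap reaches 37 further out
- ring_large: loose plastic thickness ring lying flat on the counter, the largest of three alike in colour: 68 outer diameter, 14 high, bore 24; matches the fitted ring (10 mm dough). Origin at the centre of its underside, on the counter
- ring_medium: loose thickness ring lying flat, middle size: 60 outer diameter, 14 high, bore 24 (6 mm dough). Origin at the centre of its underside
- ring_small: loose thickness ring lying flat, smallest: 52 outer diameter, 14 high, bore 24 (2 mm dough). Origin at the centre of its underside
- cap: loose screw cap for the pin's end, of the same plastic, standing on its flange: flange 42 in diameter, ribbed grip 35 in diameter, 30 high, closed domed top. Origin at the centre of its underside
- cutter: steel round biscuit cutter with a strap handle, 64 in diameter, 54 high over the handle; bystander. Origin at the centre of its underside
- board: small dark wooden board fixed on the counter, 140 x 200 x 15, with biscuits on it; bystander. Origin at the centre of its underside
- biscuit: long lobed biscuit about 98 x 48 x 13, lying loose on the board (its top 28 above the counter); bystander. Origin at the centre of its underside
- jar: lidded glass jar, 64 in diameter, 95 high, standing on the counter; bystander. Origin at the centre of its underside
There are look-alikes about, which are no part of the job. Leave any blue or orange look-alike of the ring_medium alone.

How it is judged:
By the outcome, as a careful person would: the job done as asked, in the order asked, and still so for the second after the job is handed in, with the robot touching nothing.
It also fails if it takes over 64 s, if anything falls off the work surface, if the arm or the gripper's body presses on something with over 40 N, if the wrist force passes 120 N, or if a joint passes its speed limit or range.

### The arm

A 7-joint arm with a two-finger parallel gripper is mounted at the origin on the work surface. World frame = base frame: x ahead of the robot, y to its left, z up, the work surface at z = 0. Lengths are in m, angles in degrees, forces in N, time in s.
With the tool pointing down it reaches from about 0.4 to 0.875 m from the base axis. Payload 4.4 kg.
Tool frame: the origin (TCP) lies between the finger pads; the fingertips stand 17 mm ahead of it and the grasp point (between the pads) lies 2 mm behind it; z points along the fingers, y is the line along which they close (so a half turn about z gives the same grasp; the last joint's range is limited). The gripper opens to 85 mm and grips with 20 to 120 N. Pads are 22 mm wide; open, the fingers measure 114 mm over their backs; the gripper's body (76 mm by 85 mm) begins 54 mm behind the grasp point. The pads swing forward as they close: fully open they stand 13 mm farther back than shut.
Start: joints at [-68.4, 36.005, 2.206, 86.941, -1.547, 57.084, -1.146], TCP at [0.278, 0.587, 0.216] pointing down, gripper open.
Joint ranges: [-175.42, 175.42], [-21.48, 121.26], [-71.46, 75.88], [10.55, 141.38], [-63.04, 243.04], [13.31, 113.54], [-168.57, 168.57]. Speed limits (degrees/s): [147.25, 147.25, 180, 180, 180, 180, 180].

### API

Orientations are given as [roll, pitch, yaw] about the fixed x, y, z axes, in that order (R = Rz(yaw) Ry(pitch) Rx(roll)).
In Python, from rig import monitor, imaging, env gives the robot as it stands. The module is installed in compiled form; this text tells all that it offers.
- The arm moves only by the tool play_rows, never from a script. Its argument "commands" is a list of rows, each a list of 5 numbers: the closure, from 0 (fully open) to 1 (shut), then the shift along the world's x, y, z in m, then the turn about the world's z in degrees. In form: [[jaw, x, y, z, twist], ...]. A call has 1 to 12 rows; each row shifts and turns the commanded pose from where the row before left it; what a row does not reach is not made up. A row lasts 1/12 s, in which the tool goes at most 41.7 mm and 7.16 degrees, less where a joint would pass 70% of its speed; a pose out of reach is approached as far as the arm can. A call is refused whole if a number of a shift passes 0.0417 or a number of a turn 7.16, either way. A call with a gripper value outside its range is refused whole. The fingers move at their own pace and stop on an object; "force" is the grip in N (left out, the last holds). Time passes only in rows, so rows that do not move let the fingers close. It gives the time, the measured TCP pose, the force, the opening and the grip force at its end, in the units of the state.
- monitor.observe(): the state, without advancing time (a new reading comes with each control period).
- imaging.grab_frame(name): name is "scene" or "top"; returns (picture, depth): 384x512x3 uint8, red, green, blue; 384x512 float32, m along the optical axis (not along the pixel's ray), 0 where there is no reading.
- imaging.camera_model(name): a dict with "fx", "fy", "cx", "cy" (pixels), "k1" (the pictures are not rectified: a ray, as slopes to the right and down, at radius r is drawn at 1 + k1 r^2 times it, then the intrinsics apply), "R" (3x3) and "t" (3): a world point X has camera coordinates R X + t. Camera axes: x right, y down, z forward; pixel columns grow to the right and rows downward; lengths in m; the calibration is good to about 2 mm. A picture is of the moment at which its call begins. camera_model takes no time and is no camera call.
- env.job_done(): hands the job in; it is judged then, once.
The state is a dict: "time": time; "joints": joint angles; "qvel": joint speeds; "joint_torque": joint torques, N m; "tool_pos": TCP position; "ee_rot": TCP orientation; "contact_force": force on the tool from outside, world axes, zero at the start; "torque": the same for the moment, N m; "opening": finger opening in m; "gripper_force": force on a finger pad.
Only numpy, scipy, OpenCV 4.12 (cv2) and the standard library are available. Lean on these libraries where they do the work, as an engineer would, in place of code of your own. Each camera call takes 0.05 s, during which the arm holds its last target. There are 200 camera calls.

## Working session

There is one attempt and no reset: what is moved stays moved. The work goes in short steps, Python scripts to look and compute and a tool call to move; the robot and the scene stay as the last step left them, time stands still between calls to the robot, and variables do not carry over. Pictures are saved under pics/ and viewed, at most 10 in all, crops included, and the job is handed in when it is done.

Besides the shell and the picture viewer there is one more tool, called after "Emit:" as a command line: name --pt "numbers of a row" for each row, then --argument value for the rest. play_rows: Moves the arm, as the interface text tells. Its arguments: {"type":"object","properties":{"commands":{"type":"array"},"force":{"type":"number"}},"required":["commands"]}

```bash
mkdir -p pics; cat > h.py <<'E'
import numpy as np, cv2
from rig import monitor, imaging, env
def pt(name,d,u,v,z=None):
    m=imaging.camera_model(name); R=np.array(m["R"]);t=np.array(m["t"])
    xd,yd=(u-m["cx"])/m["fx"],(v-m["cy"])/m["fy"]
    x,y=xd,yd
    for _ in range(20):
        k=1+m["k1"]*(x*x+y*y); x,y=xd/k,yd/k
    ray=R.T@np.array([x,y,1]); c=-R.T@t
    if z is None:
        return c+ray*d[int(round(v)),int(round(u))]
    return c+ray*(z-c[2])/ray[2]
E
python3 - <<'E'
from h import *
for n in("top","scene"):
    p,d=imaging.grab_frame(n); cv2.imwrite(f"pics/{n}.png",cv2.resize(p[:,:,::-1],(800,600),interpolation=cv2.INTER_CUBIC)); np.save(n+"_d",d); np.save(n+"_p",p)
    m=imaging.camera_model(n); print(n,m)
print(monitor.observe())
E
```

```text
top {'fx': 444.9155325885031, 'fy': 444.9155325885031, 'cx': 259.22173568801986, 'cy': 200.46136544194385, 'k1': 0.04898763441326502, 'R': array([[ 0.01472411, -0.99975592, -0.01647118],
       [-0.99405273, -0.01285852, -0.10813797],
       [ 0.10789978,  0.01796546, -0.99399944]]), 't': array([0.01687743, 0.43693777, 1.55483109])}
scene {'fx': 499.1459526510206, 'fy': 499.1459526510206, 'cx': 245.97667655223552, 'cy': 191.2620774399291, 'k1': -0.06307706048899812, 'R': array([[-0.7072309 ,  0.70694773, -0.007026  ],
       [ 0.58591486,  0.58053022, -0.56540998],
       [-0.3956365 , -0.40399204, -0.82478008]]), 't': array([ 0.30484209, -0.22803656,  1.71142642])}
{'time': 0.1, 'joints': array([-68.40134889,  36.05356533,   2.20401821,  86.98927407,
        -1.546126  ,  57.08490251,  -1.14487637]), 'qvel': array([ 0.06928477, -0.0516144 , -0.07276651, -0.21354766, -0.01096657,
        0.12847125, -0.0615515 ]), 'joint_torque': array([ 3.04119414e-03, -5.64535975e+01,  1.23046428e+00, -1.93975210e+01,
        1.12814549e-02,  5.30816716e-03, -9.71583347e-06]), 'tool_pos': array([0.27822607, 0.58679882, 0.21498763]), 'ee_rot': array([-1.79902001e+02,  2.45461128e-03,  1.54631772e+02]), 'contact_force': array([ 0.32298592, -0.5425477 , -0.17377921]), 'torque': array([-0.05824904,  0.07417153, -0.00117654]), 'gripper_force': 0.0, 'opening': 0.08533908168972044}
```

View pics/top.png

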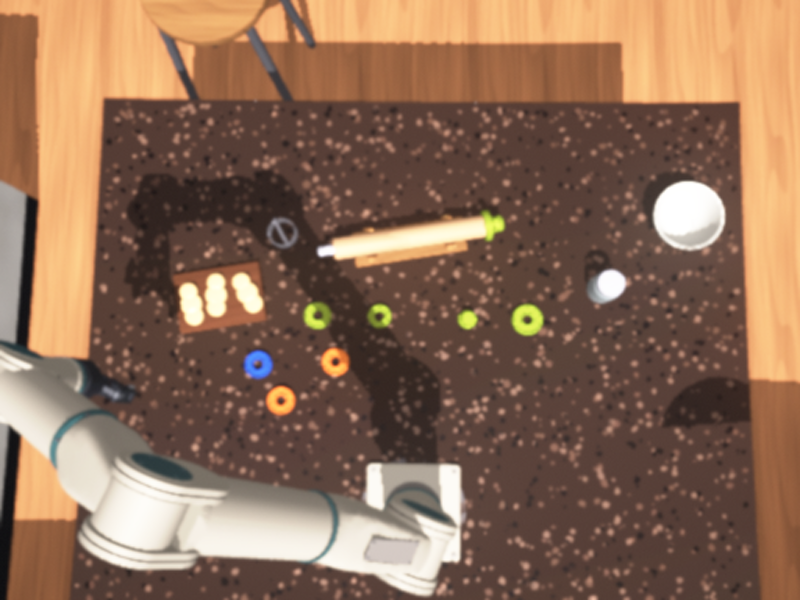

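View pics/scene.png

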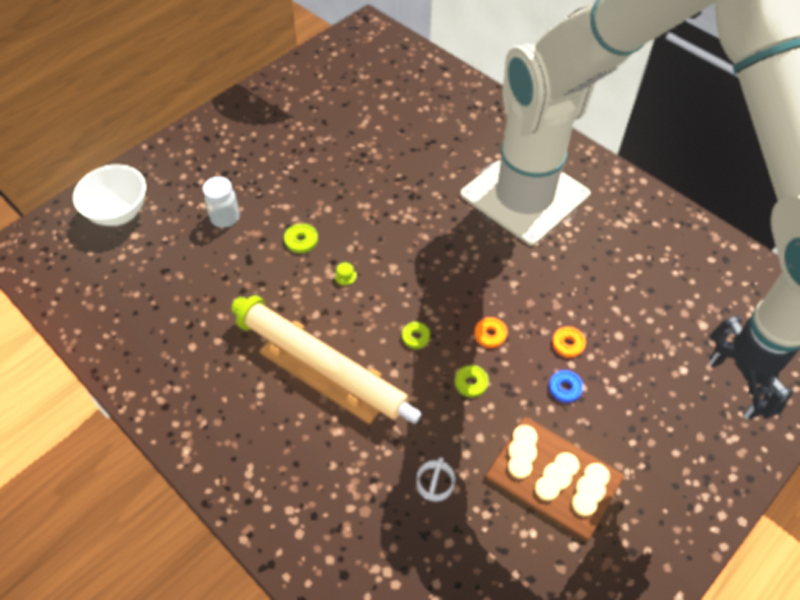

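The top view shows green rings at (317,316), (380,316) and (527,320), the last looking the largest. The cap is at (468,320), the bare stub at (327,251) and the fitted end at (492,226). The scene view agrees: large ring (301,238), cap (345,273), stub (410,413). Next I measure them.

```bash
python3 - <<'E'
from h import *
for n in("top","scene"):
    p=np.load(n+"_p.npy");d=np.load(n+"_d.npy")
    h=cv2.cvtColor(p,cv2.COLOR_RGB2HSV)
    m=cv2.inRange(h,(28,120,70),(48,255,255))
    k,l,s,c=cv2.connectedComponentsWithStats(m)
    for i in range(1,k):
        if s[i,4]<40: continue
        cn=cv2.findContours((l==i).astype(np.uint8),cv2.RETR_EXTERNAL,cv2.CHAIN_APPROX_NONE)[0][0][:,0]
        q=np.array([pt(n,d,a,b,.014 if n=="top" else .010) for a,b in cn])
        (_,sz,_)=cv2.fitEllipse((q[:,:2]*1000).astype(np.float32)); (cc,_,_)=cv2.fitEllipse((q[:,:2]).astype(np.float32))
        print(n,np.round(c[i]*1.5625),s[i,4],"xy",np.round(cc,4),"size",np.round(sz,1))
    print("stub",[np.round(pt(n,d,u/1.5625,v/1.5625,.058),4) for u,v in {"top":[(327,251)],"scene":[(410,413)]}[n]])
    x0,y0={"top":(195,130),"scene":(225,235)}[n]
    cv2.imwrite(f"pics/c_{n}.png",cv2.resize(p[y0:y0+60,x0:x0+80,::-1],(800,600),interpolation=cv2.INTER_CUBIC))
E
```

```text
top [492. 224.] 180 xy [ 0.648 -0.174] size [50.6 70.9]
top [317. 315.] 244 xy [0.4313 0.2252] size [61.6 62.7]
top [379. 315.] 188 xy [0.4325 0.0824] size [53.3 55.1]
top [527. 319.] 343 xy [ 0.4284 -0.2533] size [71.5 72.9]
top [467. 319.] 131 xy [ 0.427  -0.1177] size [42.4 43.9]
stub [array([0.5712, 0.1996, 0.058 ])]
scene [300. 238.] 356 xy [ 0.4286 -0.2525] size [72.7 79.7]
scene [345. 274.] 173 xy [ 0.4273 -0.1167] size [43.1 57.5]
scene [244. 308.] 231 xy [ 0.6237 -0.1874] size [63.7 81.2]
scene [415. 335.] 258 xy [0.4319 0.0851] size [54.  61.1]
scene [471. 381.] 360 xy [0.4315 0.2269] size [61.1 68.2]
stub [array([0.5763, 0.2088, 0.058 ])]
```

View pics/c_top.png

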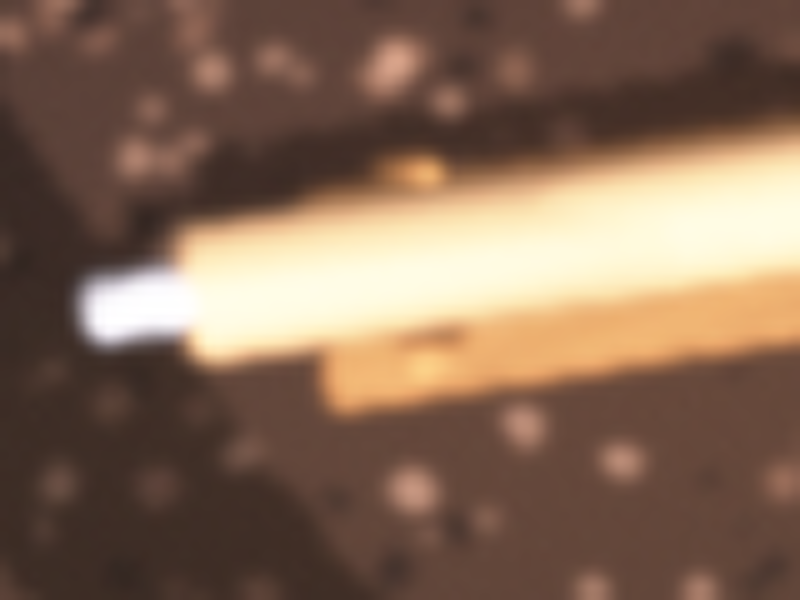

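View pics/c_scene.png

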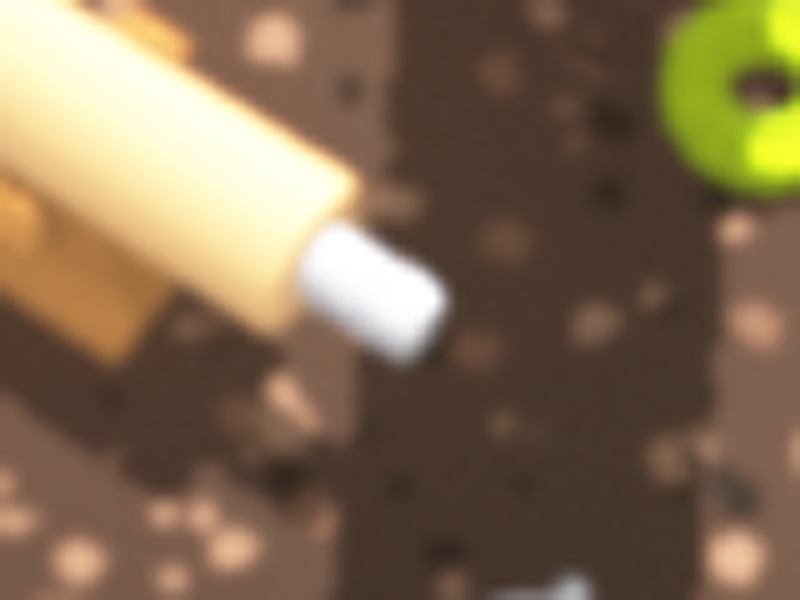

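The crops put the stub's middle at (135,307) in the top crop and (368,290) in the scene crop. I'll check that against the 365 mm distance to the fitted ring.

```bash
python3 - <<'E'
from h import *
print("top",pt("top",0,208.05,160.25,.051),"scene",pt("scene",0,261.3,263.5,.051))
# pin axis from roller face middle (top crop 187,295) 
print("face",pt("top",0,195+18.4,130+29.4,.052), "fit", pt("top",0,490/1.5625,226/1.5625,.052))
print("cap z.025",pt("top",0,467/1.5625,319/1.5625,.025), "ring scene/top ok")
E
```

```text
top [0.57392634 0.2048927  0.051     ] scene [0.5740356  0.20271872 0.051     ]
face [0.57699916 0.18597555 0.052     ] fit [ 0.63372167 -0.16611085  0.052     ]
cap z.025 [ 0.42519667 -0.11752598  0.025     ] ring scene/top ok
```

Emit:
play_rows --pt "1 0.0134 -0.027 0.004 0" --pt "1 0.0134 -0.027 0.004 0" --pt "1 0.0134 -0.027 0.004 0" --pt "1 0.0134 -0.027 0.004 0" --pt "1 0.0134 -0.027 0.004 0" --pt "1 0.0134 -0.027 0 0" --pt "1 0.0134 -0.027 0 0" --pt "1 0.0134 -0.027 0 0" --pt "1 0.0134 -0.027 0 0" --pt "1 0.0134 -0.027 0 0" --pt "1 0.0134 -0.027 0 0" --pt "1 0.0134 -0.027 0 0"

```text
time: 1.1
tool_pos: [0.4395, 0.2618, 0.2356]
ee_rot: [-180.0, -0.0, 154.6]
contact_force: [0.4, -0.6, -0.5]
opening: -0.0003
gripper_force: 0.0
```

Emit:
play_rows --pt "1 0.0134 -0.027 0 0" --pt "1 0.0134 -0.027 0 0" --pt "1 0.0134 -0.027 0 0" --pt "1 0.0134 -0.027 0 0" --pt "1 0.0134 -0.027 0 0" --pt "1 0.0134 -0.027 0 0" --pt "1 -0.0076 -0.0294 0 0" --pt "1 -0.0076 -0.0294 0 0" --pt "1 -0.0076 -0.0294 0 0" --pt "1 -0.0076 -0.0294 0 0" --pt "1 -0.0076 -0.0294 0 0" --pt "1 -0.0076 -0.0294 0 0"

```text
time: 2.1
tool_pos: [0.4732, -0.0764, 0.2356]
ee_rot: [-180.0, -0.0, 154.6]
contact_force: [0.2, -0.6, 0.5]
opening: 0.0001
gripper_force: 0.0
```

Emit:
play_rows --pt "1 -0.0076 -0.0294 0 0" --pt "1 -0.0076 -0.0294 0 0" --pt "1 -0.0076 -0.0294 0 0" --pt "1 -0.0076 -0.0294 0 0" --pt "1 -0.0076 -0.0294 0 0" --pt "1 -0.0076 -0.0294 0 0" --pt "1 0 0 0 0" --pt "1 0 0 0 0" --pt "1 0 0 0 0"

```text
time: 2.85
tool_pos: [0.4284, -0.2508, 0.2355]
ee_rot: [180.0, -0.1, 154.6]
contact_force: [0.3, -0.6, -0.1]
opening: -0.0
gripper_force: 0.0
```

Emit:
play_rows --pt "1 0 -0.002 -0.02 0" --pt "1 0 0 -0.03 0" --pt "1 0 0 -0.03 0" --pt "1 0 0 -0.03 0" --pt "1 0 0 -0.02 0" --pt "1 0 0 -0.015 0" --pt "1 0 0 -0.01 0" --pt "1 0 0 0 0" --pt "1 0 0 0 0"

```text
time: 3.6
tool_pos: [0.4288, -0.2526, 0.0808]
ee_rot: [180.0, -0.0, 154.7]
contact_force: [-1.2, 0.3, 0.3]
opening: 0.0002
gripper_force: 0.0
```

```bash
python3 - <<'E'
from h import *
p,d=imaging.grab_frame("scene"); np.save("s2_d",d)
cv2.imwrite("pics/s2.png",cv2.resize(p[100:190,140:260,::-1],(800,600),interpolation=cv2.INTER_CUBIC))
m=imaging.camera_model("scene");R=np.array(m["R"]);t=np.array(m["t"])
o=monitor.observe();print(o["tool_pos"])
for dz in(0,-.004,-.017,-.030):
    c=R@(o["tool_pos"]+[0,0,dz])+t;x,y=c[:2]/c[2];k=1+m["k1"]*(x*x+y*y)
    u,v=m["cx"]+m["fx"]*x*k,m["cy"]+m["fy"]*y*k
    print(dz,(u-140)*6.67,(v-100)*6.67)
E
```

```text
[ 0.42923579 -0.25312346  0.08141658]
0 331.07235970791186 251.31737578958362
-0.004 331.90642694015554 256.8127786751003
-0.017 334.5944473807494 274.5181611908363
-0.03 337.24823892967 291.9904227796284
```

View pics/s2.png

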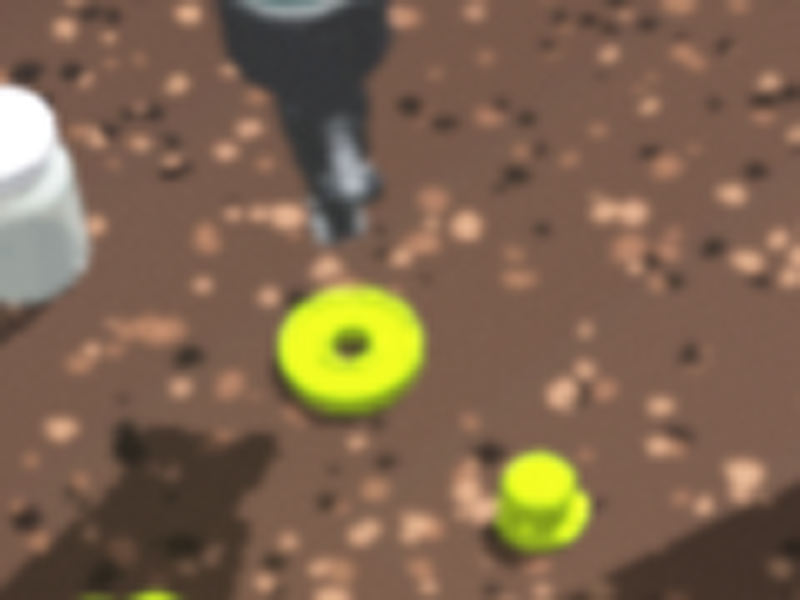

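The ring is at (351,343) where the model predicts it. The visible tips end near (338,243), though, while I expected about 274. I'll check this in the depth image.

```bash
python3 - <<'E'
from h import *
d=np.load("s2_d.npy")
for v in range(124,144):
    print(v,*["(%.3f %.3f %.3f)"%tuple(pt("scene",d,u,v)) for u in(188,190,192,194)])
p,d=imaging.grab_frame("scene"); print(monitor.observe()["tool_pos"])
cv2.imwrite("pics/s3.png",cv2.resize(p[115:160,160:220,::-1],(800,600),interpolation=cv2.INTER_CUBIC))
E
```

```text
124 (0.437 -0.239 0.162) (1.026 0.608 1.285) (0.446 -0.206 0.195) (0.337 -0.347 -0.000)
125 (0.437 -0.240 0.158) (0.448 -0.215 0.186) (0.447 -0.206 0.192) (0.438 -0.209 0.182)
126 (0.453 -0.218 0.183) (0.451 -0.211 0.186) (0.450 -0.203 0.192) (0.446 -0.198 0.193)
127 (0.456 -0.215 0.183) (0.458 -0.202 0.195) (0.451 -0.201 0.190) (0.448 -0.196 0.192)
128 (0.454 -0.218 0.175) (0.459 -0.202 0.191) (0.454 -0.197 0.191) (0.450 -0.193 0.191)
129 (0.453 -0.220 0.168) (0.459 -0.201 0.188) (0.456 -0.197 0.189) (0.450 -0.194 0.186)
130 (0.453 -0.222 0.162) (0.463 -0.197 0.190) (0.453 -0.201 0.179) (0.449 -0.197 0.178)
131 (0.451 -0.224 0.154) (0.461 -0.200 0.181) (0.449 -0.207 0.166) (0.419 -0.239 0.117)
132 (0.450 -0.227 0.146) (0.433 -0.242 0.120) (0.428 -0.237 0.121) (0.422 -0.235 0.117)
133 (0.434 -0.251 0.109) (0.433 -0.241 0.117) (0.427 -0.241 0.112) (0.421 -0.238 0.109)
134 (0.436 -0.249 0.108) (0.435 -0.240 0.115) (0.430 -0.237 0.112) (0.419 -0.241 0.101)
135 (0.438 -0.247 0.106) (0.434 -0.242 0.107) (0.430 -0.237 0.108) (0.420 -0.240 0.098)
136 (0.437 -0.250 0.099) (0.436 -0.240 0.106) (0.379 -0.310 0.001) (0.375 -0.304 0.003)
137 (0.391 -0.317 0.001) (0.388 -0.309 0.005) (0.380 -0.310 -0.002) (0.377 -0.302 0.001)
138 (0.392 -0.317 -0.003) (0.389 -0.309 0.000) (0.385 -0.303 0.002) (0.379 -0.300 -0.001)
139 (0.396 -0.312 -0.001) (0.392 -0.306 -0.000) (0.390 -0.297 0.006) (0.380 -0.300 -0.005)
140 (0.399 -0.309 -0.001) (0.392 -0.307 -0.006) (0.389 -0.299 -0.001) (0.387 -0.291 0.003)
141 (0.404 -0.302 0.003) (0.398 -0.299 0.001) (0.392 -0.296 -0.002) (0.389 -0.289 0.001)
142 (0.405 -0.302 -0.001) (0.400 -0.297 -0.002) (0.396 -0.291 0.000) (0.391 -0.286 0.000)
143 (0.408 -0.298 -0.001) (0.405 -0.290 0.004) (0.398 -0.289 -0.002) (0.393 -0.285 -0.002)
[ 0.42939051 -0.25344196  0.08174199]
```

View pics/s3.png

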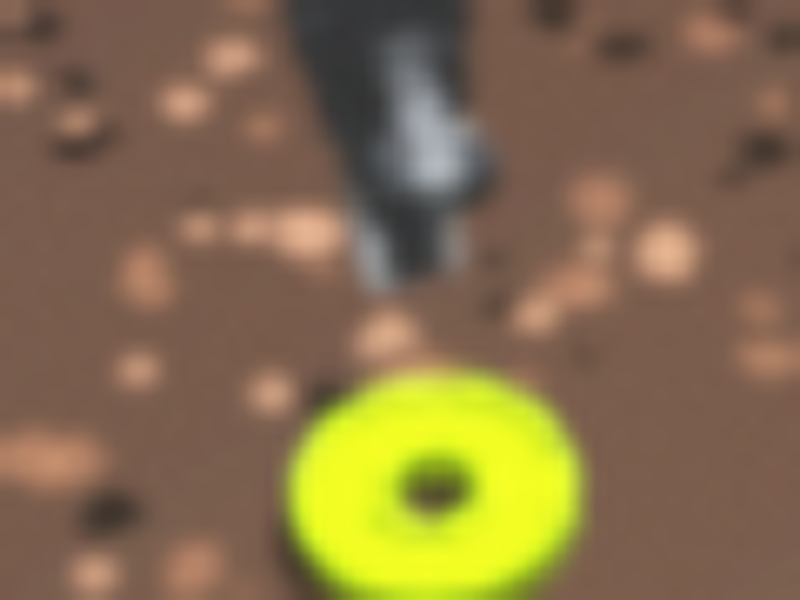

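The depth image suggests the tips are higher than the stated geometry. I'll check both frames robustly, with the gripper open at the start and closed now, using every pixel near the tool.

```bash
python3 - <<'E'
from h import *
def cloud(n,d):
    m=imaging.camera_model(n);R=np.array(m["R"]);t=np.array(m["t"])
    v,u=np.mgrid[:384,:512]; K=np.array([[m["fx"],0,m["cx"]],[0,m["fy"],m["cy"]],[0,0,1.]])
    q=cv2.undistortPoints(np.stack([u,v],-1).reshape(-1,1,2).astype(float),K,np.array([m["k1"],0,0,0]))[:,0]
    z=d.reshape(-1); P=np.c_[q*z[:,None],z][z>0]
    return (P-t)@R, np.c_[u.ravel(),v.ravel()][z>0]
d2=[imaging.grab_frame("scene")[1] for _ in range(4)]
d2=np.median(d2,0)
dt=imaging.grab_frame("top")[1]
for nm,n,d,c in(("start","scene",np.load("scene_d.npy"),(.278,.587)),("now","scene",d2,(.4292,-.2532)),("nowtop","top",dt,(.4292,-.2532)),("starttop","top",np.load("top_d.npy"),(.278,.587))):
    P,U=cloud(n,d); r=np.hypot(P[:,0]-c[0],P[:,1]-c[1])
    k=(r<.085)&(P[:,2]>.03)&(P[:,2]<.5); i=np.argsort(P[k,2])[:14]
    print(nm,k.sum());print(np.c_[np.round(P[k][i],3),U[k][i]].tolist())
    # body edge: radii profile per height
    for a in np.arange(.06,.34,.02):
        s=k&(P[:,2]>=a)&(P[:,2]<a+.02)
        if s.sum()>2: print("%.2f n%d rmed %.3f x%.3f y%.3f"%(a,s.sum(),np.median(r[s]),*np.median(P[s,:2],0)))
E
```

```text
start 2633
[[0.299, 0.63, 0.244, 478.0, 267.0], [0.258, 0.548, 0.244, 457.0, 234.0], [0.26, 0.546, 0.245, 456.0, 234.0], [0.252, 0.551, 0.246, 460.0, 233.0], [0.302, 0.622, 0.248, 475.0, 265.0], [0.305, 0.627, 0.248, 476.0, 267.0], [0.264, 0.544, 0.248, 455.0, 234.0], [0.249, 0.552, 0.248, 461.0, 232.0], [0.257, 0.548, 0.249, 458.0, 233.0], [0.256, 0.55, 0.25, 459.0, 233.0], [0.249, 0.554, 0.25, 462.0, 232.0], [0.265, 0.541, 0.25, 454.0, 233.0], [0.306, 0.628, 0.251, 477.0, 267.0], [0.246, 0.554, 0.251, 463.0, 231.0]]
0.24 n51 rmed 0.046 x0.265 y0.552
0.26 n82 rmed 0.049 x0.283 y0.588
0.28 n178 rmed 0.054 x0.286 y0.621
0.30 n286 rmed 0.041 x0.288 y0.609
0.32 n269 rmed 0.047 x0.298 y0.606
0.34 n257 rmed 0.056 x0.296 y0.621
now 2626
[[0.371, -0.293, 0.083, 195.0, 121.0], [0.434, -0.248, 0.098, 189.0, 136.0], [0.437, -0.249, 0.099, 188.0, 136.0], [0.423, -0.241, 0.099, 193.0, 135.0], [0.419, -0.241, 0.1, 194.0, 134.0], [0.418, -0.241, 0.104, 194.0, 133.0], [0.428, -0.239, 0.105, 192.0, 135.0], [0.437, -0.248, 0.105, 188.0, 135.0], [0.435, -0.25, 0.106, 188.0, 134.0], [0.438, -0.252, 0.1
[... 1492 characters left out ...]
[0.262, 0.541, 0.245, 85.0, 248.0], [0.265, 0.539, 0.251, 85.0, 247.0], [0.265, 0.541, 0.253, 84.0, 247.0], [0.268, 0.54, 0.255, 84.0, 246.0], [0.268, 0.541, 0.26, 83.0, 246.0], [0.262, 0.54, 0.262, 83.0, 248.0], [0.262, 0.537, 0.263, 84.0, 248.0], [0.268, 0.542, 0.265, 82.0, 246.0], [0.265, 0.538, 0.267, 83.0, 247.0], [0.262, 0.54, 0.269, 82.0, 248.0], [0.265, 0.533, 0.286, 82.0, 247.0], [0.268, 0.536, 0.286, 81.0, 246.0], [0.268, 0.538, 0.289, 80.0, 246.0], [0.254, 0.52, 0.289, 86.0, 251.0]]
0.24 n5 rmed 0.048 x0.265 y0.541
0.26 n5 rmed 0.050 x0.262 y0.540
0.28 n25 rmed 0.068 x0.256 y0.526
0.30 n76 rmed 0.043 x0.261 y0.545
0.32 n67 rmed 0.066 x0.257 y0.529
0.34 n97 rmed 0.052 x0.256 y0.539
```

Both cameras, open and closed, agree: tips and gripper body sit about 32 mm higher than the reported TCP implies. I'll check the camera heights on the known objects (roller top 74, jar 95), go down to a height that is safe either way, and re-measure.

Emit:
play_rows --pt "1 0 0 -0.01 0" --pt "1 0 0 -0.01 0" --pt "1 0 0 -0.007 0" --pt "1 0 0 -0.004 0" --pt "1 0 0 0 0"

```text
time: 4.37
tool_pos: [0.4275, -0.253, 0.0483]
ee_rot: [180.0, -0.2, 154.6]
contact_force: [-0.0, 0.6, -0.2]
opening: 0.0
gripper_force: 0.0
```

```bash
cat >> h.py <<'E'
def cloud(n,d):
    m=imaging.camera_model(n);R=np.array(m["R"]);t=np.array(m["t"])
    v,u=np.mgrid[:384,:512]; K=np.array([[m["fx"],0,m["cx"]],[0,m["fy"],m["cy"]],[0,0,1.]])
    q=cv2.undistortPoints(np.stack([u,v],-1).reshape(-1,1,2).astype(float),K,np.array([m["k1"],0,0,0]))[:,0]
    z=d.reshape(-1); P=np.c_[q*z[:,None],z][z>0]
    return (P-t)@R, np.c_[u.ravel(),v.ravel()][z>0]
E
python3 - <<'E'
from h import *
o=monitor.observe();print(o["time"],o["tool_pos"],o["contact_force"])
f=[imaging.grab_frame("scene") for _ in range(3)]
d=np.median([a[1] for a in f],0); P,U=cloud("scene",d)
c=o["tool_pos"][:2]; r=np.hypot(*(P[:,:2]-c).T)
k=(r<.03)&(P[:,2]>.022)&(P[:,2]<.15); i=np.argsort(P[k,2])[:12]
print(np.c_[np.round(P[k][i],3),U[k][i]].tolist())
for n,dd in(("scene",d),("top",np.load("top_d.npy"))):
    P,U=cloud(n,dd)
    a=np.array([.574,.204]);e=(np.array([.636,-.174])-a);e/=np.linalg.norm(e)
    w=P[:,:2]-a; s=w@e; h=w@[e[1],-e[0]]
    print(n,"roller top",np.percentile(P[(s>.05)&(s<.3)&(abs(h)<.006),2],[10,50,90]),"stub top",np.percentile(P[(abs(s)<.012)&(abs(h)<.006),2],[10,50,90]))
    g=np.hypot(P[:,0]-.4285,P[:,1]+.253); g=(g>.016)&(g<.028)&(P[:,2]<.03); print("ring top",np.median(P[g,2]))
cv2.imwrite("pics/s4.png",cv2.resize(f[0][0][115:160,160:220,::-1],(800,600),interpolation=cv2.INTER_CUBIC))
E
```

```text
4.3667 [ 0.42752383 -0.25297409  0.04834207] [-0.03979083  0.61796485 -0.15153338]
[[0.418, -0.242, 0.065, 195.0, 141.0], [0.427, -0.241, 0.069, 193.0, 142.0], [0.435, -0.247, 0.07, 190.0, 142.0], [0.437, -0.249, 0.07, 189.0, 142.0], [0.418, -0.241, 0.071, 195.0, 140.0], [0.431, -0.241, 0.072, 192.0, 142.0], [0.436, -0.25, 0.074, 189.0, 141.0], [0.434, -0.247, 0.074, 190.0, 141.0], [0.418, -0.241, 0.075, 195.0, 139.0], [0.428, -0.24, 0.075, 193.0, 141.0], [0.435, -0.241, 0.076, 191.0, 142.0], [0.435, -0.255, 0.078, 188.0, 139.0]]
scene roller top [0.07106781 0.0731474  0.07541664] stub top [-0.00078885  0.02912714  0.06125429]
ring top 0.011085197818306988
top roller top [0.06705131 0.07239389 0.07662401] stub top [-0.00462111  0.05675449  0.06181823]
ring top 0.011415883154756477
```

View pics/s4.png

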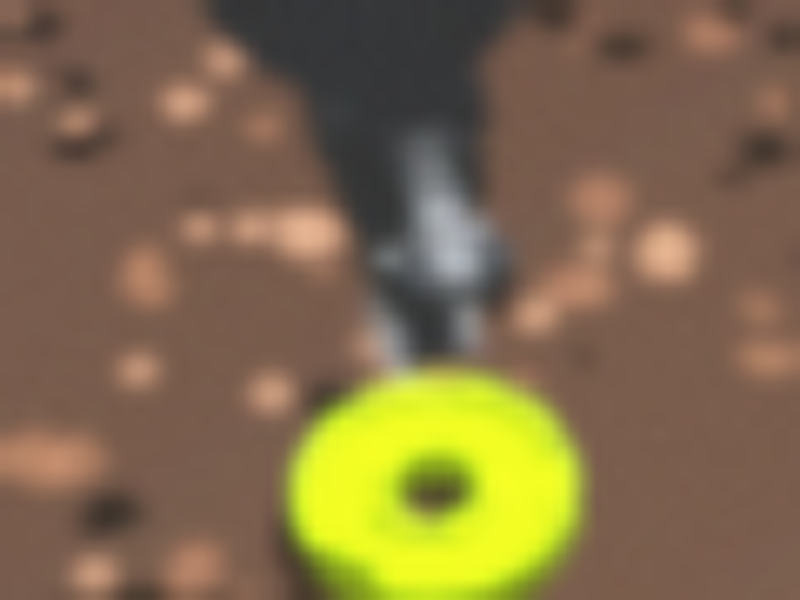

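The picture confirms it: roller top and ring top read correctly from the cameras, and the tips sit about 0.065 high, just behind the ring's far edge. So tip height is roughly commanded z + 15 mm. I go down another 30 mm in steps, watching the force.

Emit:
play_rows --pt "1 0.001 0 -0.006 0" --pt "1 0 0 -0.006 0" --pt "1 0 0 -0.004 0" --pt "1 0 0 -0.002 0" --pt "1 0 0 0 0"

```text
time: 4.93
tool_pos: [0.4291, -0.2533, 0.0312]
ee_rot: [180.0, -0.1, 154.6]
contact_force: [-0.5, -0.6, -0.0]
opening: 0.0001
gripper_force: 0.0
```

Emit:
play_rows --pt "1 0 0 -0.004 0" --pt "1 0 0 -0.004 0" --pt "1 0 0 -0.003 0" --pt "1 0 0 -0.001 0" --pt "1 0 0 0 0" --pt "1 0 0 0 0"

```text
time: 5.43
tool_pos: [0.4295, -0.2535, 0.0198]
ee_rot: [180.0, -0.0, 154.6]
contact_force: [0.4, 1.2, -0.3]
opening: -0.0
gripper_force: 0.0
```

```bash
python3 - <<'E'
from h import *
f=[imaging.grab_frame("scene") for _ in range(2)]
d=np.median([a[1] for a in f],0); P,U=cloud("scene",d)
o=monitor.observe();print(o["time"],o["tool_pos"],o["contact_force"])
r=np.hypot(P[:,0]-.4285,P[:,1]+.253)
k=(r<.025)&(P[:,2]>.022)&(P[:,2]<.1); i=np.argsort(P[k,2])[:12]
print(np.c_[np.round(P[k][i],3),U[k][i]].tolist())
cv2.imwrite("pics/s5.png",cv2.resize(f[0][0][115:160,160:220,::-1],(800,600),interpolation=cv2.INTER_CUBIC))
E
```

```text
5.5333 [ 0.42958582 -0.25351281  0.01993621] [-0.4271454   0.84503585  0.21172537]
[[0.426, -0.242, 0.036, 194.0, 148.0], [0.436, -0.255, 0.04, 189.0, 147.0], [0.438, -0.248, 0.042, 190.0, 148.0], [0.431, -0.241, 0.042, 193.0, 148.0], [0.436, -0.25, 0.044, 190.0, 147.0], [0.425, -0.237, 0.045, 195.0, 147.0], [0.435, -0.24, 0.046, 192.0, 148.0], [0.42, -0.242, 0.047, 195.0, 145.0], [0.438, -0.241, 0.048, 191.0, 148.0], [0.429, -0.237, 0.049, 194.0, 147.0], [0.432, -0.239, 0.049, 193.0, 147.0], [0.42, -0.243, 0.051, 195.0, 144.0]]
```

View pics/s5.png

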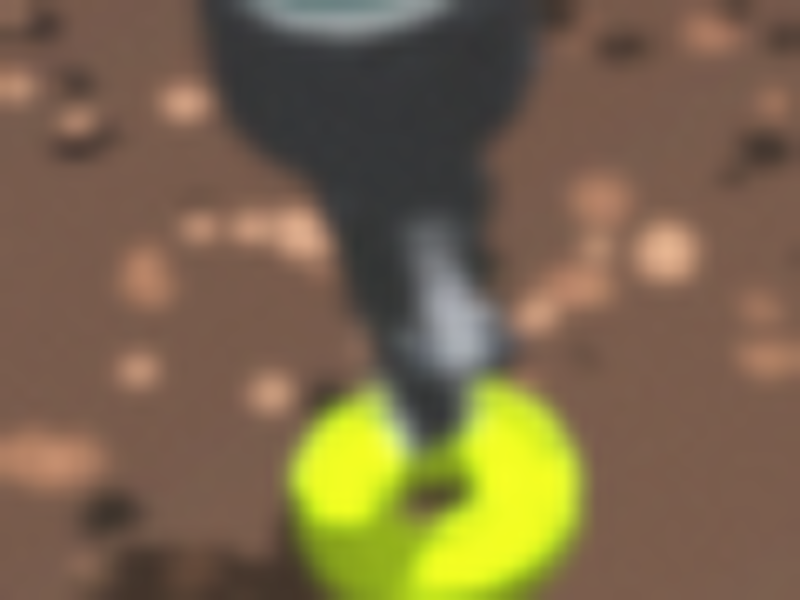

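The tips hang about 2 cm over the ring, ending at (425,450) just above the bore at (437,490), with no contact. I hold.

Emit:
play_rows --pt "1 0 0 0 0" --pt "1 0 0 0 0" --pt "1 0 0 0 0" --pt "1 0 0 0 0" --pt "1 0 0 0 0" --pt "1 0 0 0 0" --pt "1 0 0 0 0" --pt "1 0 0 0 0" --pt "1 0 0 0 0" --pt "1 0 0 0 0" --pt "1 0 0 0 0" --pt "1 0 0 0 0"

```text
time: 6.53
tool_pos: [0.4295, -0.2535, 0.0198]
ee_rot: [180.0, -0.0, 154.6]
contact_force: [0.9, -0.2, -0.5]
opening: 0.0003
gripper_force: 0.0
```

Emit:
play_rows --pt "1 0 0 0 0" --pt "1 0 0 0 0" --pt "1 0 0 0 0" --pt "1 0 0 0 0" --pt "1 0 0 0 0" --pt "1 0 0 0 0" --pt "1 0 0 0 0" --pt "1 0 0 0 0" --pt "1 0 0 0 0" --pt "1 0 0 0 0" --pt "1 0 0 0 0" --pt "1 0 0 0 0"

```text
time: 7.53
tool_pos: [0.4294, -0.2535, 0.0198]
ee_rot: [-180.0, -0.0, 154.6]
contact_force: [0.7, 0.5, 0.7]
opening: -0.0006
gripper_force: 0.0
```

Emit:
play_rows --pt "1 0 0 0 0" --pt "1 0 0 0 0" --pt "1 0 0 0.02 0" --pt "1 0 0 0.03 0" --pt "1 0 0 0.03 0" --pt "1 0 0 0.03 0" --pt "1 0 0 0.03 0" --pt "1 0 0 0.03 0" --pt "1 0 0 0.03 0" --pt "1 0 0 0.02 0" --pt "1 0 0 0 0" --pt "1 0 0 0 0"

```text
time: 8.53
tool_pos: [0.43, -0.2536, 0.2408]
ee_rot: [180.0, 0.1, 154.6]
contact_force: [0.4, -0.3, -0.1]
opening: -0.0
gripper_force: 0.0
```

Emit:
play_rows --pt "1 0.009 0.0286 0 0" --pt "1 0.009 0.0286 0 0" --pt "1 0.009 0.0286 0 0" --pt "1 0.009 0.0286 0 0" --pt "1 0.009 0.0286 0 0" --pt "1 0.009 0.0286 0 0" --pt "1 0.009 0.0286 0 0" --pt "1 0.009 0.0286 0 0" --pt "1 0.009 0.0286 0 0" --pt "1 0.009 0.0286 0 0" --pt "1 0.009 0.0286 0 0" --pt "1 0.009 0.0286 0 0"

```text
time: 9.53
tool_pos: [0.5366, 0.091, 0.238]
ee_rot: [-179.9, -0.2, 154.6]
contact_force: [0.7, 0.1, 0.7]
opening: 0.0001
gripper_force: 0.0
```

Emit:
play_rows --pt "1 0.009 0.0286 0 0" --pt "1 0.009 0.0286 0 0" --pt "1 0.009 0.0286 0 0" --pt "1 0.009 0.0286 0 0" --pt "1 0 0 0 0" --pt "1 0 0 -0.02 0" --pt "1 0 0 -0.03 0" --pt "1 0 0 -0.03 0" --pt "1 0 0 -0.03 0" --pt "1 0 0 -0.02 0" --pt "1 0 0 -0.01 0" --pt "1 0 0 0 0"

```text
time: 10.53
tool_pos: [0.5708, 0.203, 0.0962]
ee_rot: [-179.7, -0.3, 154.6]
contact_force: [0.5, 0.4, 0.3]
opening: 0.0001
gripper_force: 0.0
```

```bash
cat > m.py <<'E'
from h import *
import sys
o=monitor.observe();print(o["time"],o["tool_pos"],o["contact_force"])
f=[imaging.grab_frame("scene") for _ in range(2)]
d=np.median([a[1] for a in f],0); P,U=cloud("scene",d)
r=np.hypot(*(P[:,:2]-o["tool_pos"][:2]).T)
k=(r<.025)&(P[:,2]>float(sys.argv[1]))&(P[:,2]<.2); i=np.argsort(P[k,2])[:12]
print(np.c_[np.round(P[k][i],3),U[k][i]].tolist())
u,v=int(sys.argv[2]),int(sys.argv[3])
cv2.imwrite("pics/%s.png"%sys.argv[4],cv2.resize(f[0][0][v:v+45,u:u+60,::-1],(800,600),interpolation=cv2.INTER_CUBIC))
E
python3 m.py .07 232 228 s6
```

```text
10.5333 [0.57076107 0.20303165 0.09622361] [0.49445835 0.39491939 0.32059199]
[[0.571, 0.179, 0.071, 256.0, 254.0], [0.571, 0.183, 0.071, 257.0, 255.0], [0.584, 0.188, 0.071, 255.0, 259.0], [0.579, 0.18, 0.071, 254.0, 256.0], [0.586, 0.186, 0.072, 254.0, 259.0], [0.578, 0.186, 0.072, 256.0, 257.0], [0.578, 0.182, 0.072, 255.0, 256.0], [0.582, 0.186, 0.073, 255.0, 258.0], [0.576, 0.184, 0.073, 256.0, 256.0], [0.582, 0.183, 0.073, 254.0, 257.0], [0.58, 0.185, 0.073, 255.0, 257.0], [0.574, 0.182, 0.074, 256.0, 255.0]]
```

Emit:
play_rows --pt "1 0.0005 0.001 -0.01 0" --pt "1 0 0 -0.01 0" --pt "1 0 0 -0.007 0" --pt "1 0 0 -0.003 0" --pt "1 0 0 0 0" --pt "1 0 0 0 0"

```text
time: 11.13
tool_pos: [0.5739, 0.2051, 0.0697]
ee_rot: [-180.0, -0.0, 154.6]
contact_force: [-0.1, -0.5, 0.5]
opening: 0.0003
gripper_force: 0.0
```

```bash
python3 m.py .078 232 228 s7
```

```text
11.1333 [0.57392978 0.20511475 0.0696845 ] [-0.08917121 -0.50414745  0.46347139]
[[0.582, 0.208, 0.085, 261.0, 261.0], [0.584, 0.206, 0.09, 260.0, 260.0], [0.581, 0.2, 0.09, 259.0, 258.0], [0.583, 0.209, 0.094, 261.0, 260.0], [0.584, 0.213, 0.095, 262.0, 261.0], [0.584, 0.207, 0.098, 260.0, 259.0], [0.583, 0.213, 0.099, 262.0, 260.0], [0.583, 0.209, 0.099, 261.0, 259.0], [0.582, 0.201, 0.099, 259.0, 257.0], [0.581, 0.2, 0.102, 259.0, 256.0], [0.582, 0.208, 0.102, 261.0, 258.0], [0.585, 0.207, 0.105, 260.0, 258.0]]
```

View pics/s7.png

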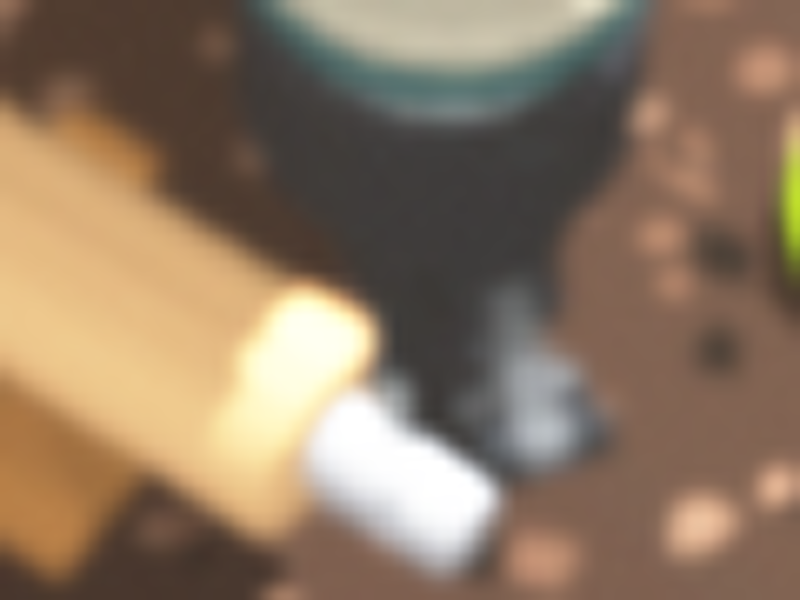

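Picture s7 shows the tips ending right at the stub's upper silhouette edge, near (400-450,430). To pin down the gap I'll compare depth before and now, and project a tip-sized rectangle.

```bash
python3 - <<'E'
from h import *
d0=np.load("scene_d.npy"); d=np.median([imaging.grab_frame("scene")[1] for _ in range(3)],0)
for v in range(252,272,1):
    print(v," ".join("%4d"%round((d0[v,u]-d[v,u])*1000) for u in range(254,280)))
o=monitor.observe()["tool_pos"]; print(o)
m=imaging.camera_model("scene"); K=np.array([[m["fx"],0,m["cx"]],[0,m["fy"],m["cy"]],[0,0,1.]])
a=np.array([.43,.9,0]);b=np.array([.9,-.43,0])
def proj(X): return cv2.projectPoints(np.array(X),cv2.Rodrigues(np.array(m["R"]))[0],np.array(m["t"]),K,np.array([m["k1"],0,0,0]))[0][:,0].round(1).tolist()
for c,zs in((np.array([.4295,-.2535,0]),(.029,.034,.039)),(np.array([.574,.205,0]),(.077,.082,.087,.092))):
    for z in zs: print(z,proj([c+[0,0,z]+i*a*.008+j*b*.011 for i in(-1,1) for j in(-1,1)]))
E
```

```text
252   -2   -5    5   -2   -5  171  182  180  169  198  208  219  219  225  223  219  214  214  225   -4    4    2   -3    5   -5    1
253    1   -4   -2   -3   -5   62  180  173  163  165  151  217  216  222  225  216  214  214    3    0   -3    1    1    0    6    2
254   -2    2    3    4   -2   54  102  163  159  151  155  157  157  213  210  209  205  210   -2   -6    6   -3    1   -3    2    5
255    3    3   -6    3    3   55   93  159  156  155  156  155  156  155  196  203  214  204  214    5  187    4    2    0    8    2
256   -1   -4    7    4    3   58  132  148  148  153  161  155  154  159  195  215  207  211  203  193  196    0    2    0    3    2
257   -3    2   -2    3   -4   56  125  116  154  162  161  158  158  158  196  208  205  201  202  192  191  200    5   -1    1    1
258   -4    2    2    2    1   53  116  121  147  160  168  188  194  190  187  197  208  200  211  196  198  198  197   -2   -2   -1
259    1    1   -3   -4   -2   -4   49  112  154  162  164  177  196  190  193  201  201  201  203  195  200  203  194    0    0    4
260    5    5    3    0   -3
[... 1413 characters left out ...]
 -3   -8   -4    6    7   -1   -2
271   -2   -1    4    0 -1403    1   -6    3    2    3    0    2   -7    4    0    0    5   -6   -3   -2   -2   -3   -2   -1   -2   -1
[0.57425394 0.20524125 0.07019298]
0.029 [[193.7, 145.5], [187.2, 147.3], [195.0, 149.1], [188.5, 150.9]]
0.034 [[193.5, 144.5], [187.0, 146.3], [194.9, 148.1], [188.4, 149.9]]
0.039 [[193.4, 143.6], [186.9, 145.3], [194.7, 147.1], [188.2, 148.9]]
0.077 [[264.9, 256.0], [257.2, 258.4], [267.0, 261.0], [259.3, 263.5]]
0.082 [[264.9, 255.1], [257.3, 257.6], [267.0, 260.2], [259.3, 262.7]]
0.087 [[265.0, 254.3], [257.3, 256.7], [267.1, 259.3], [259.4, 261.8]]
0.092 [[265.0, 253.4], [257.3, 255.9], [267.1, 258.5], [259.4, 261.0]]
```

Tips measure about 0.085 high, roughly 22-24 mm over the stub's top. I lower 2 mm and hold.

Emit:
play_rows --pt "1 0 0 -0.002 0" --pt "1 0 0 0 0" --pt "1 0 0 0 0" --pt "1 0 0 0 0" --pt "1 0 0 0 0" --pt "1 0 0 0 0" --pt "1 0 0 0 0" --pt "1 0 0 0 0" --pt "1 0 0 0 0" --pt "1 0 0 0 0" --pt "1 0 0 0 0" --pt "1 0 0 0 0"

```text
time: 12.38
tool_pos: [0.574, 0.2051, 0.0678]
ee_rot: [180.0, -0.0, 154.6]
contact_force: [-0.1, 0.2, -0.2]
opening: -0.0001
gripper_force: 0.0
```

Emit:
play_rows --pt "1 0 0 0 0" --pt "1 0 0 0 0" --pt "1 0 0 0 0" --pt "1 0 0 0 0" --pt "1 0 0 0 0" --pt "1 0 0 0 0" --pt "1 0 0 0 0" --pt "1 0 0 0 0" --pt "1 0 0 0 0" --pt "1 0 0 0 0" --pt "1 0 0 0 0" --pt "1 0 0 0 0"

```text
time: 13.38
tool_pos: [0.574, 0.2051, 0.0678]
ee_rot: [-180.0, -0.0, 154.6]
contact_force: [0.2, 0.1, -0.2]
opening: 0.0001
gripper_force: 0.0
```

Emit:
play_rows --pt "1 0 0 0 0" --pt "1 0 0 0 0" --pt "1 0 0 0 0" --pt "1 0 0 0.02 0" --pt "1 0 0 0.03 0" --pt "1 0 0 0.03 0" --pt "1 0 0 0.03 0" --pt "1 0 0 0.03 0" --pt "1 0 0 0.02 0" --pt "1 0 0 0.01 0" --pt "1 0 0 0 0" --pt "1 0 0 0 0"

```text
time: 14.38
tool_pos: [0.5736, 0.2051, 0.2372]
ee_rot: [-180.0, -0.0, 154.6]
contact_force: [0.5, -0.2, -0.5]
opening: -0.0006
gripper_force: 0.0
```

Emit:
play_rows --pt "1 -0.0123 -0.0269 0 0" --pt "1 -0.0123 -0.0269 0 0" --pt "1 -0.0123 -0.0269 0 0" --pt "1 -0.0123 -0.0269 0 0" --pt "1 -0.0123 -0.0269 0 0" --pt "1 -0.0123 -0.0269 0 0" --pt "1 -0.0123 -0.0269 0 0" --pt "1 -0.0123 -0.0269 0 0" --pt "1 -0.0123 -0.0269 0 0" --pt "1 -0.0123 -0.0269 0 0" --pt "1 -0.0123 -0.0269 0 0" --pt "1 -0.0123 -0.0269 0 0"

```text
time: 15.38
tool_pos: [0.4242, -0.1185, 0.236]
ee_rot: [-179.9, -0.2, 154.6]
contact_force: [-0.2, -0.5, 1.1]
opening: 0.0001
gripper_force: 0.0
```

Emit:
play_rows --pt "1 0 0 0 0" --pt "1 0 0 0 0" --pt "1 0 0 -0.02 0" --pt "1 0 0 -0.03 0" --pt "1 0 0 -0.03 0" --pt "1 0 0 -0.03 0" --pt "1 0 0 -0.03 0" --pt "1 0 0 -0.02 0" --pt "1 0 0 -0.01 0" --pt "1 0 0 0 0" --pt "1 0 0 0 0" --pt "1 0 0 0 0"

```text
time: 16.38
tool_pos: [0.4267, -0.117, 0.0679]
ee_rot: [180.0, -0.0, 154.7]
contact_force: [0.2, 0.2, 0.7]
opening: -0.0
gripper_force: 0.0
```

```bash
python3 m.py .04 190 140 s8
```

```text
16.3833 [ 0.4267461  -0.11698309  0.06791687] [0.16335408 0.15936278 0.7406751 ]
[[0.408, -0.113, 0.084, 225.0, 158.0], [0.436, -0.114, 0.088, 218.0, 162.0], [0.418, -0.107, 0.089, 224.0, 160.0], [0.434, -0.116, 0.09, 218.0, 161.0], [0.431, -0.106, 0.09, 221.0, 162.0], [0.436, -0.118, 0.09, 217.0, 161.0], [0.434, -0.125, 0.09, 216.0, 159.0], [0.432, -0.126, 0.094, 216.0, 158.0], [0.426, -0.102, 0.094, 223.0, 161.0], [0.435, -0.106, 0.094, 220.0, 162.0], [0.428, -0.104, 0.095, 222.0, 161.0], [0.431, -0.105, 0.097, 221.0, 161.0]]
```

Tips are at about 0.084 with the reading at 0.068, so the offset is consistent. I lower another 33 mm in steps.

Emit:
play_rows --pt "1 0 0 -0.01 0" --pt "1 0 0 -0.01 0" --pt "1 0 0 -0.007 0" --pt "1 0 0 -0.004 0" --pt "1 0 0 -0.002 0" --pt "1 0 0 0 0" --pt "1 0 0 0 0"

```text
time: 17.07
tool_pos: [0.4266, -0.1177, 0.035]
ee_rot: [180.0, 0.0, 154.6]
contact_force: [0.6, 0.2, 0.2]
opening: 0.0002
gripper_force: 0.0
```

```bash
python3 m.py .036 190 140 s9
```

```text
17.0667 [ 0.42656339 -0.11772197  0.03504561] [0.5867535  0.16050876 0.18621974]
[[0.433, -0.116, 0.049, 219.0, 169.0], [0.436, -0.116, 0.056, 218.0, 168.0], [0.421, -0.106, 0.056, 224.0, 167.0], [0.419, -0.107, 0.058, 224.0, 166.0], [0.436, -0.112, 0.059, 219.0, 168.0], [0.432, -0.107, 0.061, 221.0, 168.0], [0.435, -0.121, 0.061, 217.0, 166.0], [0.43, -0.105, 0.061, 222.0, 168.0], [0.428, -0.102, 0.062, 223.0, 168.0], [0.426, -0.104, 0.063, 223.0, 167.0], [0.435, -0.113, 0.064, 219.0, 167.0], [0.428, -0.106, 0.064, 222.0, 167.0]]
```

View pics/s9.png

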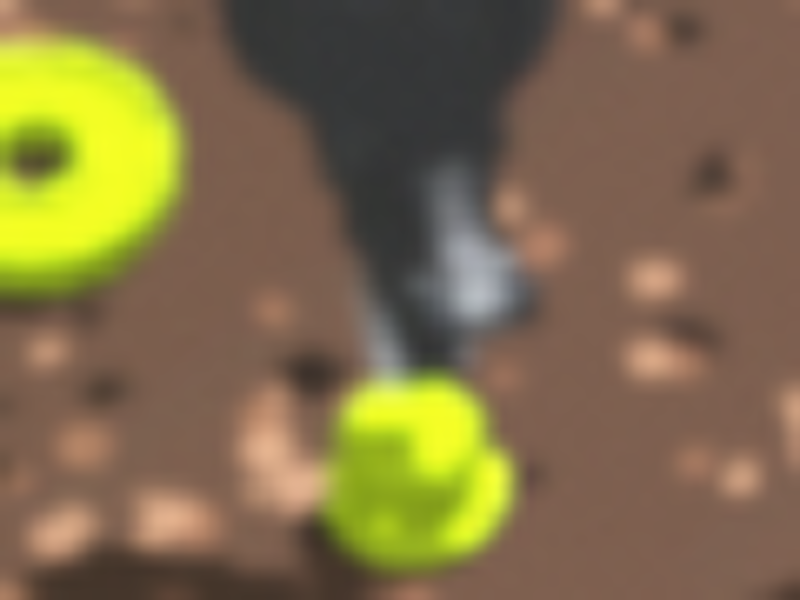

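The tips end at (410,385), just over the cap's dome at (415,415), which puts them about 2 cm up and centred. I hold, then raise.

Emit:
play_rows --pt "1 0 0 -0.001 0" --pt "1 0 0 0 0" --pt "1 0 0 0 0" --pt "1 0 0 0 0" --pt "1 0 0 0 0" --pt "1 0 0 0 0" --pt "1 0 0 0 0" --pt "1 0 0 0 0" --pt "1 0 0 0 0" --pt "1 0 0 0 0" --pt "1 0 0 0 0" --pt "1 0 0 0 0"

```text
time: 18.17
tool_pos: [0.4264, -0.1177, 0.0338]
ee_rot: [180.0, -0.0, 154.6]
contact_force: [0.4, -0.6, 0.4]
opening: 0.0003
gripper_force: 0.0
```

Emit:
play_rows --pt "1 0 0 0 0" --pt "1 0 0 0 0" --pt "1 0 0 0 0" --pt "1 0 0 0 0" --pt "1 0 0 0 0" --pt "1 0 0 0 0" --pt "1 0 0 0 0" --pt "1 0 0 0 0" --pt "1 0 0 0 0" --pt "1 0 0 0 0" --pt "1 0 0 0 0" --pt "1 0 0 0 0"

```text
time: 19.17
tool_pos: [0.4264, -0.1177, 0.0338]
ee_rot: [180.0, 0.0, 154.6]
contact_force: [-0.1, -0.2, -0.4]
opening: 0.0001
gripper_force: 0.0
```

Emit:
play_rows --pt "1 0 0 0 0" --pt "1 0 0 0 0" --pt "1 0 0 0 0" --pt "1 0 0 0.02 0" --pt "1 0 0 0.03 0" --pt "1 0 0 0.03 0" --pt "1 0 0 0.03 0" --pt "1 0 0 0.03 0" --pt "1 0 0 0.03 0" --pt "1 0 0 0.02 0" --pt "1 0 0 0.01 0" --pt "1 0 0 0 0"

```text
time: 20.17
tool_pos: [0.4279, -0.118, 0.2361]
ee_rot: [179.9, 0.3, 154.6]
contact_force: [0.1, 0.3, 0.8]
opening: 0.0
gripper_force: 0.0
```

Emit:
play_rows --pt "1 0 0 0 0" --pt "1 0 0 0 0" --pt "1 0 0 0 0" --pt "1 0 0 0 0" --pt "1 0 0 0 0" --pt "1 0 0 0 0"

```text
time: 20.67
tool_pos: [0.4261, -0.1177, 0.2333]
ee_rot: [-180.0, -0.1, 154.6]
contact_force: [0.3, 0.5, -0.0]
opening: -0.0001
gripper_force: 0.0
```

```bash
python3 -c "
from rig import env,monitor
o=monitor.observe();print(o['time'],o['tool_pos'])
print(env.job_done())"
```

```text
20.6667 [ 0.42614905 -0.11766488  0.23329657]
the job is handed in; nothing more can be done
None
```

I pointed at the large ring, the bare threaded end and the screw cap in that order, holding over 2 s about 2 cm above each and raising the hand after each; no contact force showed, and I handed the job in at 20.7 s. I set the heights from the camera images, because the hand sat about 32 mm higher than its position reading implied; no verdict came back.

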